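# Dispense one tea light and slide it onto the kit board that lacks one

### The job

Two kit boards for the Advent craft session stand left and right of the tea-light dispenser, and one of them has no tea light yet. Press the dispenser's plunger fully home once and let it spring all the way back, so that a single tea light is pushed out onto the deck in front; then slide that light aside along the deck, flat on its base and never lifted, until it stands wholly on the board that had none. Leave the other lights and everything else where they are.

Things in the scene. Friction and masses are not known exactly. Their poses are not given: they have to be found in the camera images.
- dispenser: Tea-light dispenser, fixed, in another place and turn each time. Origin: on the table under its magazine's centre; own x from plunger to exit (away from the robot, within 0.3 rad), y left, z up. Grey base plate 10 mm thick, x -57 to +84, y +-50 mm. Slide guide behind the magazine: x -57 to -26, y +-26, 38 mm high. A pressed plunger pushes out the lowest light only, along +x.
- magazine_top (a point): Centre of the open top of the magazine: a clear square tower on the dispenser, x +-28, y +-28 mm, top 77 mm over the table, holding four stacked tea lights. The exit slot is at the foot of its +x wall. After the plunger has sprung back the next light drops to the magazine's floor.
- exit_spot (a point): Point on the delivery deck (10 mm over the table, 49 mm ahead of the dispenser's origin) where the light's underside comes to rest when the plunger is pressed home: within about 4 mm, or up to 12 mm further ahead if pressed fast. The deck runs from x +26 to +80 mm, y +-50 mm, with a lip 8 mm high at x 80 to 84; it is open to left and right.
- plunger (a joint): Travel of the dispenser's plunger along the dispenser's +x: 0 = at rest (sprung out), 0.054 m = fully home against its stop. A return spring takes about 2 N to start and 7 N when fully home; it springs back by itself when let go. The first 6 mm are free travel before it meets the light.
- push_face (a point): Centre of the plunger's push face (moves with it): black upright disc, 40 mm in diameter, 10 mm thick, facing the dispenser's -x, towards the robot. At rest 124 mm behind the dispenser's origin, 27 mm over the table (disc spans 7 to 47 mm). Behind it runs a flat bar 34 mm wide. Only bare table lies in front of it.
- light_0: The tea light at the bottom of the magazine, the one that comes out: aluminium cup 38 mm in diameter, 16 mm high, 13 to 22 g. Origin: centre of its underside (at the start on the dispenser's base plate, 10 mm over the table). z is its upright axis.
- light_1: Second tea light in the magazine, the same size; it must stay in the magazine. Origin: centre of its underside.
- light_2: Third tea light in the magazine, the same size.
- light_3: Topmost tea light in the magazine, the same size; its top is 74 mm over the table at the start.
- kit_board_todo: Fixed white board without a tea light, 140 (x) by 120 (y) by 8 mm, battens along near and far edge (x +-64 to +-70, 14 mm high), open left and right. Origin: centre of underside; axes parallel to the dispenser's. It lies at x +85, y +112 or -112 mm of the dispenser, 2 mm beside the deck and 2 mm lower: a light pushed straight sideways slides onto its free near half. Star and cone: far half.
- kit_board_done: The other kit board, the same, on the opposite side of the dispenser; it already has its star, cone and tea light.
- light_done: Tea light, same size, already standing on the near half of kit_board_done. Origin: centre of its underside.
- star_todo: Flat slatted wooden star, 60 mm across, 5 mm thick, lying on the far half of kit_board_todo. Origin: centre of its underside.
- star_done: The same star on kit_board_done.
- cone_todo: Fir cone, 33 mm in diameter, 44 mm high, standing on the far half of kit_board_todo. Origin: centre of its underside.
- cone_done: The same cone on kit_board_done.
- glass: Clear glass candle holder, 64 mm in diameter, 62 mm high, standing on the table between the two boards, about 135 mm ahead of the dispenser's origin. Origin: centre of its underside.
- glue: White glue bottle, 44 mm in diameter, 120 mm high, to the robot's right. Origin: centre of its underside.
- mug: White mug, 80 mm in diameter, 92 mm high, to the robot's left. Origin: centre of its underside.
There are look-alikes about, which are no part of the job. Leave any blue, green or yellow look-alike of the dispenser alone.

How it is judged:
By the outcome, as a careful person would: the job done as asked, in the order asked, and still so for the second after the job is handed in, with the robot touching nothing.
It also fails if it takes over 51 s, if anything falls off the work surface, if the arm or the gripper's body presses on something with over 40 N, if the wrist force passes 120 N, or if a joint passes its speed limit or range.

### The arm

A 6-joint arm with a two-finger parallel gripper is mounted at the origin on the work surface. World frame = base frame: x ahead of the robot, y to its left, z up, the work surface at z = 0. Lengths are in m, angles in rad, forces in N, time in s.
With the tool pointing down it reaches from about 0.375 to 0.975 m from the base axis. Payload 3.8 kg.
Tool frame: the origin (TCP) lies at the very end of the fingers, on their centre line; the grasp point (between the pads) lies 19 mm behind it (manip.grasp_offset is the distance from the TCP to the grasp point, in m); z points along the fingers, y is the line along which they close (so a half turn about z gives the same grasp; the last joint's range is limited). The gripper opens to 85 mm and grips with 20 to 120 N. Pads are 22 mm wide; open, the fingers measure 114 mm over their backs; the gripper's body (76 mm by 85 mm) begins 54 mm behind the grasp point. The pads swing forward as they close: fully open they stand 13 mm farther back than shut.
Start: joints at [-1.373, 0.264, 1.604, -0, 1.274, -0.037], TCP at [0.157, -0.656, 0.231] pointing down, gripper open.
Joint ranges: [-2.63, 2.63], [-0.94, 2.18], [0.31, 2.57], [-1.31, 4.45], [0, 2.66], [-2.55, 2.55]. Speed limits (rad/s): [2.57, 2.57, 3.14, 3.14, 3.14, 3.14].

### API

Orientations are given as a rotation vector (axis times angle).
In Python, from bench import manip gives the robot as it stands.
- The arm moves only by the shell command python3 -m inch 'ROWS' [FORCE]. ROWS is JSON, a list of rows, each a list of 5 numbers: the shift along the tool's x, y, z in mm, then the turn about the tool's z in degrees, then the finger opening in mm, from 0 to 85.4. A call has 1 to 5 rows; each row shifts and turns the commanded pose from where the row before left it, along the tool's axes as they then stand; what a row does not reach is not made up. A row lasts 1/10 s, in which the tool goes at most 50 mm and 8.59 degrees, less where a joint would pass 70% of its speed; a pose out of reach is approached as far as the arm can. A call is refused whole if a number of a shift passes 50 or a number of a turn 8.59, either way. A call with a gripper value outside its range is refused whole. The fingers move at their own pace and stop on an object; FORCE is the grip in N (left out, the last holds). Time passes only in rows, so rows that do not move let the fingers close. It gives the time, the measured TCP pose, the force, the opening and the grip force at its end, in the units of the state.
- manip.get_obs(): the state, without advancing time (a new reading comes with each control period).
- manip.camera(name): name is "scene" or "top" or "wrist"; returns the picture (480x640x3 uint8, red, green, blue); there is no depth.
- manip.camera_model(name): a dict with "intrinsics" (3x3 intrinsics, pixels), "dist" ([k1, k2, p1, p2, k3] as OpenCV has them; the pictures are not rectified), "R" (3x3) and "t" (3): a world point X has camera coordinates R X + t. Camera axes: x right, y down, z forward; pixel columns grow to the right and rows downward; lengths in m; the calibration is good to about 2 mm. A picture is of the moment at which its call begins: read the wrist's pose just before it. camera_model takes no time and is no camera call; for the wrist camera it gives the pose at the moment of the call.
- manip.hand_in(): hands the job in; it is judged then, once.
Trained networks look in the newest picture that a camera, given by its name, has taken for a name from the list of things; names that differ only in an ending like _2 or _b are one class to them, and where a whole thing is asked for, a point or a joint stands for the part that bears it (a point fixed in the world has none). Each returns a list of dicts, best first, with "score" (0 to 1); they miss things now and then, are a little off and sometimes report something else, mostly with a low value. They report only what shows in the picture. A call takes as long as a camera call. They do not tell look-alikes from the thing itself.
- manip.silhouettes(query, camera): "mask" (480x640 bool, what is visible of it) and "extent" ([left, top, width, height] in pixels, round what is visible of it).
The state is a dict: "clock": time; "joints": joint angles; "joint_velocities": joint speeds; "effort": joint torques, N m; "tool_pos": TCP position; "eef_rot": TCP orientation; "ft_force": force on the tool from outside, world axes, zero at the start; "ft_torque": the same for the moment, N m; "opening": finger opening in m; "finger_force": force on a finger pad.
Only numpy, scipy, OpenCV 4.12 (cv2) and the standard library are available. Lean on these libraries where they do the work, as an engineer would, in place of code of your own. Each camera call takes 0.05 s, during which the arm holds its last target. There are 200 camera calls.

## Working session

There is one attempt and no reset: what is moved stays moved. The work goes in short steps, Python scripts to look and compute and a shell command to move; the robot and the scene stay as the last step left them, time stands still between calls to the robot, and variables do not carry over. Pictures are saved under pics/ and viewed, at most 10 in all, crops included, and the job is handed in when it is done.

```bash
mkdir -p pics; ls; python3 - <<'E'
from bench import manip
import cv2,numpy as np
o=manip.get_obs();print(o['clock'],o['tool_pos'],o['eef_rot'],o['opening'])
a=manip.camera('top');b=manip.camera('scene')
cv2.imwrite('pics/top.png',a[:,:,::-1]);cv2.imwrite('pics/scene.png',b[:,:,::-1])
for c in('top','scene'):
    m=manip.camera_model(c);print(c,m)
E
```

```text
pics
0.0 [ 0.15688967 -0.65574862  0.22995057] [-3.11771679e+00 -3.67716372e-01  2.79068073e-04] 0.08510062477420716
top {'intrinsics': array([[452.6849028 ,   0.        , 323.45417392],
       [  0.        , 452.6849028 , 229.39843554],
       [  0.        ,   0.        ,   1.        ]]), 'dist': array([-0.11790972,  0.        ,  0.        ,  0.        ,  0.        ]), 'R': array([[ 0.0140902 , -0.99988585,  0.00545456],
       [-0.99616129, -0.01450864, -0.08632604],
       [ 0.08639532, -0.00421727, -0.99625201]]), 't': array([-0.00234266,  0.51373174,  1.15538205])}
scene {'intrinsics': array([[484.38160587,   0.        , 317.60897952],
       [  0.        , 484.38160587, 240.22071844],
       [  0.        ,   0.        ,   1.        ]]), 'dist': array([0.01087687, 0.        , 0.        , 0.        , 0.        ]), 'R': array([[-0.66694926,  0.74491341,  0.01681363],
       [ 0.50540125,  0.46885536, -0.72439232],
       [-0.54749271, -0.47463529, -0.6891829 ]]), 't': array([ 0.34116026, -0.1725678 ,  1.32547718])}
```

View pics/top.png

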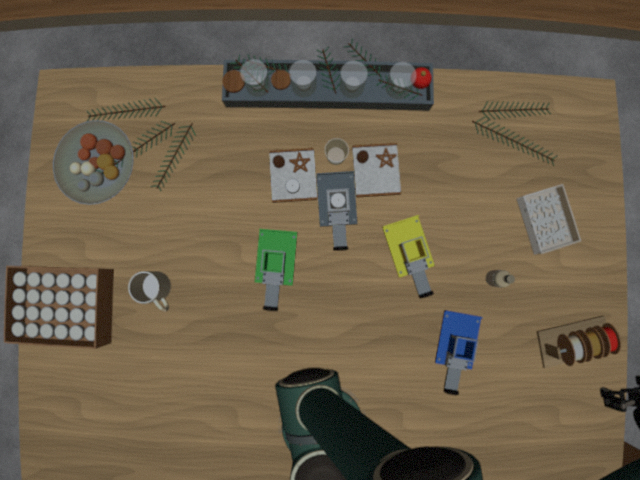

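View pics/scene.png

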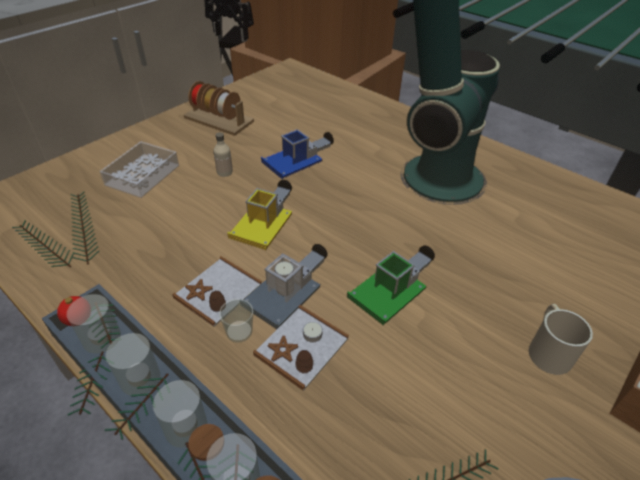

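The top view shows the candidates: the grey dispenser at (337,200), and green (275,265), yellow (408,255) and blue (457,345) look-alikes. I choose the grey one because it stands between the two boards. The left board has a light at (292,186) and the right board (377,170) has none. I'll check this in a close crop.

```bash
python3 - <<'E'
import cv2
a=cv2.imread('pics/top.png')[135:255,260:410]
cv2.imwrite('pics/crop.png',cv2.resize(a,None,fx=5,fy=5,interpolation=cv2.INTER_CUBIC))
E
```

```text
(no output)
```

View pics/crop.png

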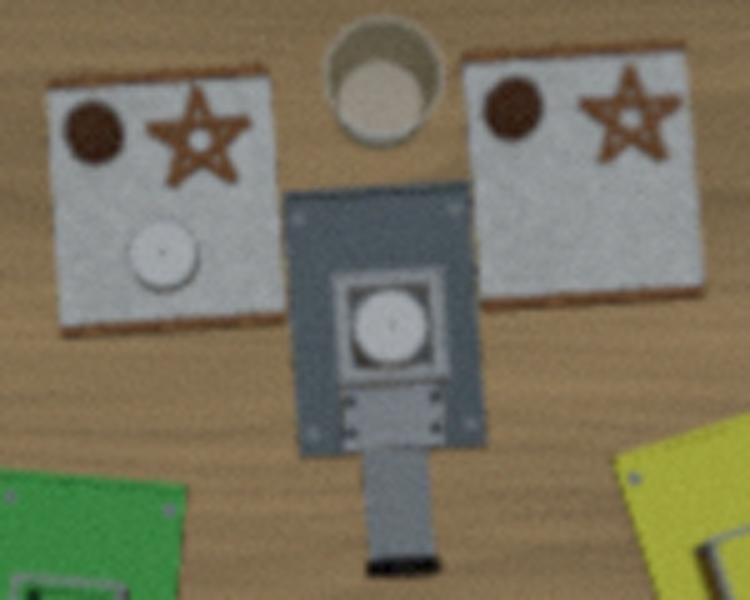

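The crop confirms it: the grey dispenser has its black push face at crop (403,567), and the right board has no light. Next I fit the pose.

```bash
cat > h.py <<'E'
import numpy as np,cv2
from scipy.spatial.transform import Rotation as Ro
def proj(m,X):
    return cv2.projectPoints(np.array(X,float),cv2.Rodrigues(m['R'])[0],m['t'],m['intrinsics'],m['dist'])[0][:,0]
def unproj(m,uv,z):
    p=cv2.undistortPoints(np.array(uv,float).reshape(-1,1,2),m['intrinsics'],m['dist'])[:,0]
    d=np.c_[p,np.ones(len(p))]@m['R']; c=-m['R'].T@m['t']
    return c+d*((z-c[2])/d[:,2])[:,None]
def W(q,P):
    P=np.array(P,float).reshape(-1,3);c,s=np.cos(q[2]),np.sin(q[2])
    return np.c_[q[0]+c*P[:,0]-s*P[:,1],q[1]+s*P[:,0]+c*P[:,1],P[:,2]]
def plan(q,o,target):   # tool-axis shift (mm) and turn (deg) to reach dispenser-frame target, tool x along dispenser x
    R=Ro.from_rotvec(o['eef_rot']).as_matrix()
    d=R.T@(W(q,target)[0]-o['tool_pos'])*1e3
    yaw=np.arctan2(R[1,0],R[0,0]); return np.round(d,1), round(float(np.degrees(yaw-q[2])),2)
E
python3 - <<'E'
from h import *
from bench import manip
from scipy.optimize import least_squares
m=manip.camera_model('top')
P=[(84,50,10),(84,-50,10),(-57,50,10),(-57,-50,10)]
U=[(286,197),(470,184),(300,457),(486,445)]
for s,u in((-1,[(462,55),(686,43),(482,310),(704,295)]),(1,[(48,84),(268,68),(62,336),(284,320)])):
    P+=[(85+70,s*112+60,14),(155,s*112-60,14),(15,s*112+60,14),(15,s*112-60,14)];U+=u
P.append((-119,0,47));U.append((403,560))
P=np.array(P)/1e3;U=(np.array(U)+.5)/5-.5+[260,135]
f=lambda q:(proj(m,W(q,P))-U).ravel()
r=least_squares(f,[.7,-.0,.07],loss='soft_l1');q=r.x
print(q,np.round(r.fun.reshape(-1,2),1).tolist());np.save('q.npy',q)
o=manip.get_obs()
print(plan(q,o,(-.180,0,.15)),W(q,[(-.18,0,.03)]),W(q,[(.049,0,.01)]))
print(unproj(m,[[336,152]],0.0), [unproj(m,[(np.array(u)+.5)/5-.5+[260,135]],.013) for u in((163,256),(632,118),(512,107))])
E
```

```text
[ 0.5834212  -0.02933469  0.07870387] [[-0.9, -0.3], [-0.2, 0.0], [-0.3, 0.3], [0.4, 0.3], [0.3, -0.5], [-0.1, -0.6], [0.1, 0.1], [0.7, 0.3], [-0.5, -1.1], [0.3, -0.8], [-0.6, 0.2], [0.4, 0.5], [0.2, 1.4]]
(array([ 382.8, -537.9,   81.2]), 8.94) [[ 0.4039784  -0.04348677  0.03      ]] [[ 0.63226952 -0.02548218  0.01      ]]
[[ 0.72592516 -0.02599965  0.        ]] [array([[0.62914723, 0.08934295, 0.013     ]]), array([[ 0.70804591, -0.15957729,  0.013     ]]), array([[ 0.7127926 , -0.09520478,  0.013     ]])]
```

```bash
python3 -m inch '[[27,-38,0,0,0],[27,-38,0,0,0],[27,-38,0,0,0],[27,-38,0,0,0],[27,-38,0,0,0]]' >/dev/null; python3 -m inch '[[27,-38,0,0,0],[27,-38,0,0,0],[27,-38,0,0,0],[27,-38,0,0,0],[27,-38,0,0,0]]'; python3 -m inch '[[27,-38,10,0,0],[27,-38,15,0,0],[27,-38,15,0,0],[27,-38,15,0,0],[0,0,20,4.5,0]]'; python3 -m inch '[[0,0,0,4.4,0],[0,0,0,0,0],[0,0,0,0,0]]'
python3 - <<'E'
from h import *
from bench import manip
q=np.load('q.npy');o=manip.get_obs();m=manip.camera_model('wrist');a=manip.camera('wrist')
cv2.imwrite('pics/w1.png',a[:,:,::-1])
print(o['clock'],o['tool_pos'],o['opening'],plan(q,o,(-.180,0,.025)))
print(proj(m,W(q,[(-.119,.02,.047),(-.119,-.02,.047),(-.124,.0,.047),(-.057,.05,.01),(-.057,-.05,.01),(-.028,-.028,.077),(-.028,.028,.077)])))
E
```

```text
clock: 1.1
tool_pos: [0.3312, -0.2222, 0.231]
eef_rot: [-3.12, -0.367, -0.0]
ft_force: [0.9, -0.0, -0.7]
opening: -0.0002
finger_force: 0.0
clock: 1.6
tool_pos: [0.4027, -0.0462, 0.1564]
eef_rot: [-3.13, -0.254, -0.004]
ft_force: [0.2, -1.7, -0.5]
opening: 0.0002
finger_force: 0.0
clock: 1.9
tool_pos: [0.4009, -0.0511, 0.1563]
eef_rot: [-3.139, -0.128, 0.0]
ft_force: [0.3, 0.2, -0.1]
opening: -0.0001
finger_force: 0.0
1.9 [ 0.40088361 -0.05114488  0.15628648] -0.00011020887163656875 (array([  3.7,  -7.4, 131.3]), 0.15)
[[271.173438   133.47092922]
 [340.76296525 133.51046999]
 [305.97451884 142.26106332]
 [228.64552747  34.89341021]
 [386.04943602  34.78600289]
 [362.83265727 -58.60697032]
 [245.14169689 -58.17282383]]
```

View pics/w1.png

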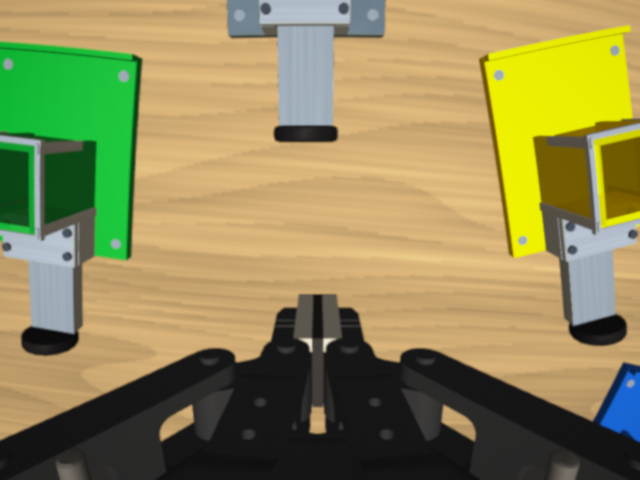

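The wrist view shows the push face at (306,133), on the prediction, so I go down in front of it.

```bash
python3 -m inch '[[4,-7,20,0,0],[0,0,45,0,0],[0,0,45,0,0],[0,0,23,0,0],[0,0,0,0,0]]'; python3 -m inch '[[12,0,0,0,0],[12,0,0,0,0],[10,0,0,0,0],[0,0,0,0,0]]'
python3 - <<'E'
from h import *
from bench import manip
q=np.load('q.npy');o=manip.get_obs();m=manip.camera_model('wrist')
print(plan(q,o,(-.135,0,.023)),plan(q,o,(-.081,0,.023)),W(q,[0,0,0]),-m['R'].T@m['t'],o['tool_pos'])
E
```

```text
clock: 2.45
tool_pos: [0.4008, -0.0438, 0.0204]
eef_rot: [-3.138, -0.124, 0.011]
ft_force: [-0.8, 0.6, -0.2]
opening: -0.0001
finger_force: 0.0
clock: 2.85
tool_pos: [0.4424, -0.0415, 0.0254]
eef_rot: [3.138, 0.126, 0.008]
ft_force: [-0.4, 0.1, -0.2]
opening: 0.0001
finger_force: 0.0
(array([ 6.6, -1. ,  2.5]), 0.07) (array([60.6, -0.9,  2.8]), 0.07) [[ 0.5834212  -0.02933469  0.        ]] [ 0.50666254 -0.03563884  0.16844401] [ 0.44236449 -0.04147502  0.02543211]
```

```bash
python3 -m inch '[[5,-1,2,0,0],[4,0,0,0,0],[4,0,0,0,0],[4,0,0,0,0],[4,0,0,0,0]]'; python3 -m inch '[[4,0,0,0,0],[4,0,0,0,0],[4,0,0,0,0],[4,0,0,0,0],[4,0,0,0,0]]';  python3 -m inch '[[4,0,0,0,0],[4,0,0,0,0],[4,0,0,0,0],[2,0,0,0,0],[0,0,0,0,0]]'
python3 - <<'E'
from h import *
from bench import manip
q=np.load('q.npy');o=manip.get_obs()
print(plan(q,o,(-.081,0,.023)),o['ft_force'])
E
```

```text
clock: 3.35
tool_pos: [0.4581, -0.0383, 0.0209]
eef_rot: [-3.139, -0.125, 0.004]
ft_force: [-4.4, 0.1, 2.3]
opening: -0.0002
finger_force: 2.0
clock: 3.85
tool_pos: [0.4782, -0.0367, 0.0209]
eef_rot: [-3.139, -0.125, 0.004]
ft_force: [-5.7, 0.1, 3.8]
opening: 0.0001
finger_force: 3.0
clock: 4.35
tool_pos: [0.4923, -0.0355, 0.0209]
eef_rot: [-3.139, -0.125, 0.003]
ft_force: [-5.8, 1.6, 4.1]
opening: -0.0003
finger_force: 2.7
(array([10.3,  1. , -2.1]), 0.04) [-5.78074739  1.60024647  4.12577591]
```

```bash
python3 -m inch '[[3,0,0,0,0],[3,0,0,0,0],[2,0,0,0,0],[0,0,0,0,0]]'; python3 -m inch '[[2,0,0,0,0],[0,0,0,0,0]]'; python3 -m inch '[[2,0,0,0,0],[0,0,0,0,0]]';
```

```text
clock: 4.75
tool_pos: [0.4998, -0.0349, 0.0208]
eef_rot: [-3.139, -0.125, 0.005]
ft_force: [-5.8, 0.3, 3.5]
opening: 0.0
finger_force: 3.1
clock: 4.95
tool_pos: [0.5016, -0.0348, 0.0208]
eef_rot: [-3.139, -0.125, 0.005]
ft_force: [-6.6, 1.1, 3.1]
opening: -0.0001
finger_force: 3.3
clock: 5.15
tool_pos: [0.5023, -0.0347, 0.0206]
eef_rot: [-3.139, -0.125, 0.009]
ft_force: [-9.4, -1.6, 7.5]
opening: -0.0002
finger_force: 5.1
```

```bash
python3 -m inch '[[2,0,0,0,0],[0,0,0,0,0]]'; python3 -m inch '[[2,0,0,0,0],[0,0,0,0,0]]'; python3 - <<'E'
from bench import manip
import cv2
a=manip.camera('wrist');cv2.imwrite('pics/w2.png',a[:,:,::-1])
E
```

```text
clock: 5.35
tool_pos: [0.5023, -0.0347, 0.0203]
eef_rot: [-3.138, -0.126, 0.016]
ft_force: [-14.7, -1.2, 11.3]
opening: 0.0003
finger_force: 7.6
clock: 5.55
tool_pos: [0.5023, -0.0346, 0.0199]
eef_rot: [-3.138, -0.126, 0.022]
ft_force: [-20.3, -2.7, 14.5]
opening: -0.0001
finger_force: 9.9
```

View pics/w2.png

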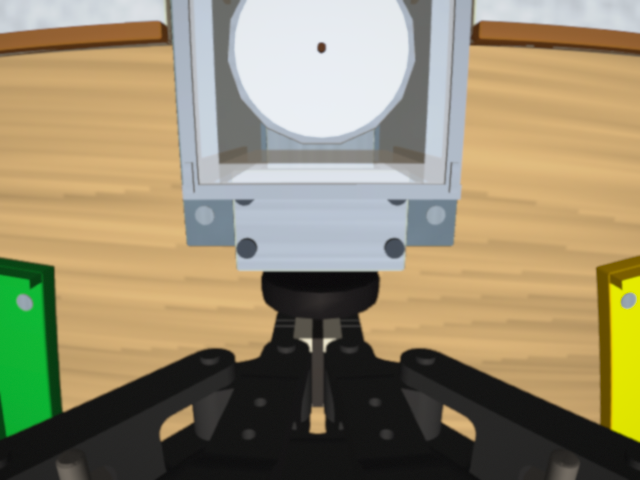

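The wrist view shows the disc (320,285) hard up against the guide, with the force climbing and no travel, so the plunger is fully home. I retract and let it spring back.

```bash
python3 -m inch '[[-10,0,0,0,0],[-20,0,0,0,0],[-20,0,0,0,0],[-20,0,0,0,0],[-20,0,0,0,0]]'>/dev/null; python3 -m inch '[[-8,0,0,0,0],[0,0,-50,0,0],[0,0,-50,0,0],[0,0,-50,0,0],[0,0,-20,0,0]]'; python3 - <<'E'
from h import *
from bench import manip
q=np.load('q.npy');o=manip.get_obs();m=manip.camera_model('top')
a=manip.camera('top')[135:255,260:410]
cv2.imwrite('pics/t2.png',cv2.resize(a[:,:,::-1],None,fx=5,fy=5,interpolation=cv2.INTER_CUBIC))
print(plan(q,o,(0.02,0.05,.2)),proj(m,W(q,[(.049,0,.026),(-.124,0,.047)])))
E
```

```text
clock: 6.6
tool_pos: [0.416, -0.043, 0.1979]
eef_rot: [3.137, 0.125, 0.019]
ft_force: [0.7, -0.1, -0.2]
opening: 0.0001
finger_force: 0.0
(array([188. , -50.3,   0. ]), 0.04) [[335.74281106 184.35324276]
 [340.58246174 249.96625757]]
```

View pics/t2.png

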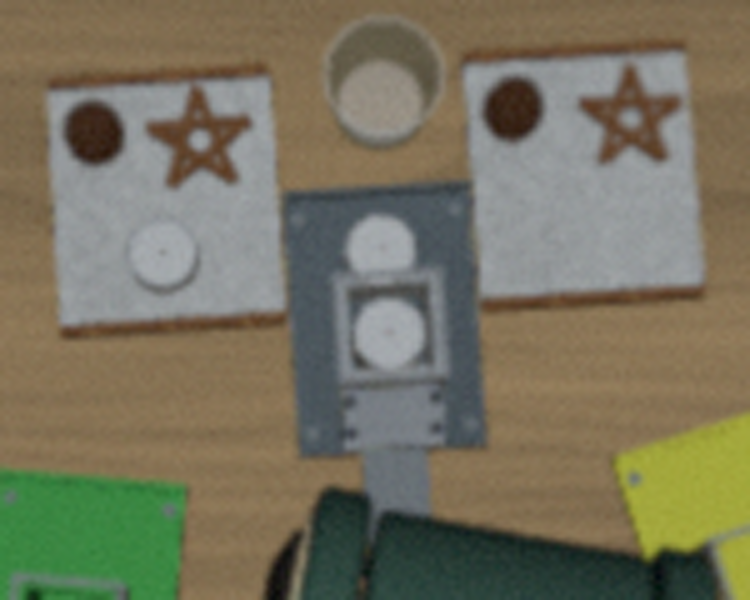

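The top view shows the light out on the deck at crop (381,245), which is full-picture (336,184) and within 1–2 mm of exit_spot. The magazine has dropped one. I go above the deck to the light's left.

```bash
python3 -m inch '[[44,-10,0,0,0],[44,-10,0,0,0],[44,-10,0,0,0],[44,-10,0,0,0],[44,-9,0,0,0]]'>/dev/null; python3 -m inch '[[0,0,0,0,0],[0,0,0,0,0]]'; python3 - <<'E'
from h import *
from bench import manip
q=np.load('q.npy');o=manip.get_obs();m=manip.camera_model('wrist')
a=manip.camera('wrist');cv2.imwrite('pics/w3.png',a[:,:,::-1])
T=manip.camera('top')
t=manip.camera_model('top')
print(plan(q,o,(0.053,0.05,.06)),proj(m,W(q,[(.049,0,.026),(.08,-.05,.01)])),proj(t,W(q,[(-.119,0,.047)])))
c=T[235:265,320:360];cv2.imwrite('pics/pl.png',cv2.resize(c[:,:,::-1],None,fx=10,fy=10))
E
```

```text
clock: 7.35
tool_pos: [0.6277, 0.0244, 0.1899]
eef_rot: [-3.139, -0.126, 0.002]
ft_force: [0.3, -0.7, 0.4]
opening: 0.0
finger_force: 0.0
(array([4.800e+00, 1.000e-01, 1.299e+02]), 0.09) [[386.64799757 222.72114047]
 [450.34709438 178.61407801]] [[340.44971223 248.00153124]]
```

View pics/w3.png

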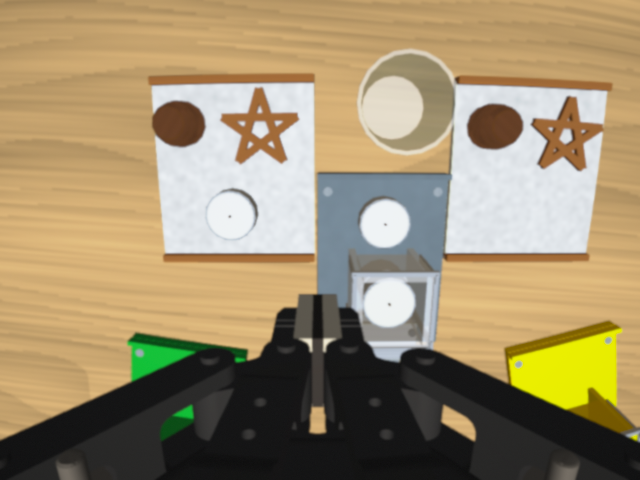

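The wrist view shows the light at (385,222), matching exit_spot, with the deck clear to its left. I descend and push right.

```bash
python3 -m inch '[[5,0,45,0,0],[0,0,45,0,0],[0,0,45,0,0],[0,0,20,0,0],[0,0,0,0,0]]'; python3 -m inch '[[0,0,15,0,0],[0,0,5,0,0],[0,0,0,0,0]]';python3 - <<'E'
from h import *
from bench import manip
q=np.load('q.npy');o=manip.get_obs()
print(plan(q,o,(0.053,0.034,.015)))
E
```

```text
clock: 7.95
tool_pos: [0.6268, 0.0239, 0.0325]
eef_rot: [-3.139, -0.124, 0.012]
ft_force: [0.1, -0.3, 0.2]
opening: 0.0
finger_force: 0.0
clock: 8.25
tool_pos: [0.6319, 0.0243, 0.0169]
eef_rot: [3.139, 0.125, 0.002]
ft_force: [-0.3, -0.5, -0.2]
opening: -0.0002
finger_force: 0.0
(array([ 0.5, 15.6,  1.9]), 0.03)
```

```bash
python3 -m inch '[[0,4,2,0,0],[0,5,0,0,0],[0,5,0,0,0],[0,5,0,0,0],[0,5,0,0,0]]'; python3 -m inch '[[0,5,0,0,0],[0,5,0,0,0],[0,5,0,0,0],[0,5,0,0,0],[0,5,0,0,0]]';python3 - <<'E'
from h import *
from bench import manip
q=np.load('q.npy');o=manip.get_obs();m=manip.camera_model('wrist')
a=manip.camera('wrist')
cv2.imwrite('pics/w4.png',a[:,:,::-1])
print(plan(q,o,(0.053,-.078,.015)),proj(m,W(q,[(.049,0,.026),(.049,-.03,.026)])))
E
```

```text
clock: 8.75
tool_pos: [0.6338, -0.0, 0.0146]
eef_rot: [-3.139, -0.124, -0.001]
ft_force: [-0.3, 0.4, 1.6]
opening: 0.0004
finger_force: 0.4
clock: 9.25
tool_pos: [0.6354, -0.0249, 0.0142]
eef_rot: [3.139, 0.125, -0.0]
ft_force: [-0.1, 0.5, 0.5]
opening: -0.0003
finger_force: 0.0
(array([ 0.7, 78.4, -0.8]), 0.04) [[320.31651205 341.30862708]
 [408.40030884 340.91004452]]
```

View pics/w4.png

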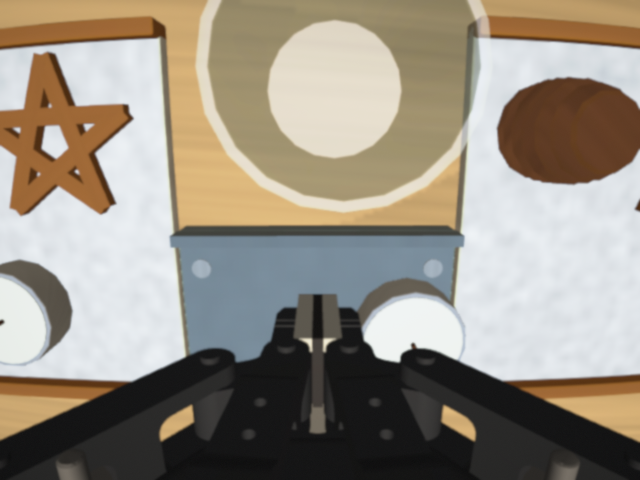

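The light at (415,340) is upright, centred in x and sliding straight. I keep pushing.

```bash
python3 -m inch '[[0,5,0,0,0],[0,5,0,0,0],[0,5,0,0,0],[0,5,0,0,0],[0,5,0,0,0]]'; python3 -m inch '[[0,5,0,0,0],[0,5,0,0,0],[0,5,0,0,0],[0,5,0,0,0],[0,5,0,0,0]]';python3 -m inch '[[0,5,0,0,0],[0,5,0,0,0],[0,5,0,0,0],[0,5,0,0,0],[0,5,0,0,0]]'; python3 -m inch '[[0,3,0,0,0],[0,2,0,0,0],[0,0,0,0,0]]'
```

```text
clock: 9.8
tool_pos: [0.6375, -0.0498, 0.0143]
eef_rot: [3.139, 0.125, -0.0]
ft_force: [0.1, -0.1, -0.2]
opening: 0.0
finger_force: 0.0
clock: 10.3
tool_pos: [0.6395, -0.0747, 0.0143]
eef_rot: [-3.139, -0.125, -0.0]
ft_force: [0.8, -0.5, -0.3]
opening: -0.0001
finger_force: 0.0
clock: 10.8
tool_pos: [0.6415, -0.0996, 0.0143]
eef_rot: [3.139, 0.125, 0.0]
ft_force: [-0.1, -1.0, -0.9]
opening: 0.0001
finger_force: 0.0
clock: 11.1
tool_pos: [0.6419, -0.1044, 0.0143]
eef_rot: [3.139, 0.124, 0.0]
ft_force: [-0.7, 0.8, -0.3]
opening: 0.0
finger_force: 0.0
```

```bash
python3 -m inch '[[0,-10,0,0,0],[0,-15,0,0,0],[0,0,-30,0,0],[0,0,-50,0,0],[0,0,-50,0,0]]'; python3 -m inch '[[0,0,-50,0,0],[-40,0,0,0,0],[-40,0,0,0,0],[-40,0,0,0,0],[0,0,0,0,0]]'; python3 - <<'E'
from h import *
from bench import manip
q=np.load('q.npy');o=manip.get_obs();m=manip.camera_model('wrist')
a=manip.camera('wrist')
t=manip.camera('top')
cv2.imwrite('pics/w5.png',a[:,:,::-1])
print(o['tool_pos'],proj(m,W(q,[(.049,-.112,.024),(.049,.0,.01)])))
E
```

```text
clock: 11.6
tool_pos: [0.6384, -0.0771, 0.1441]
eef_rot: [-3.138, -0.127, 0.005]
ft_force: [1.6, -1.1, 0.0]
opening: -0.0001
finger_force: 0.0
clock: 12.1
tool_pos: [0.5145, -0.087, 0.1927]
eef_rot: [-3.138, -0.125, 0.009]
ft_force: [-0.5, 0.7, 0.2]
opening: -0.0002
finger_force: 0.0
[ 0.51446162 -0.08700051  0.19272489] [[406.24518995  47.34751373]
 [246.3134329   50.65520252]]
```

View pics/w5.png

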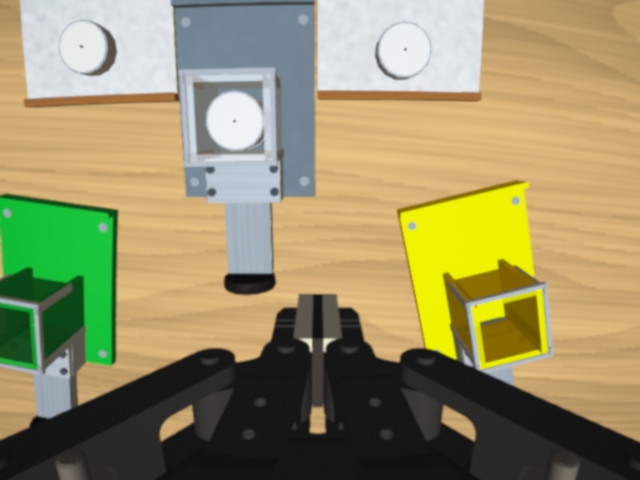

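The wrist view shows the light flat on the right board at (405,49), clear of all edges. The plunger is out again at (250,285), and nothing else has moved. I hand in.

```bash
python3 - <<'E'
from h import *
from bench import manip
q=np.load('q.npy');m=manip.camera_model('wrist')
p=proj(m,W(q,[(-.124,0,.047)]))[0];print(p)
if abs(p[1]-281)<12: print(manip.hand_in())
E
```

```text
[245.83572589 303.21067322]
```

The prediction differs by 10 px, possibly because the arm was still settling when I took the picture. I re-check with a fresh one.

```bash
python3 - <<'E'
from h import *
from bench import manip
q=np.load('q.npy');m=manip.camera_model('wrist');a=manip.camera('wrist')
P=W(q,[(-.124,0,.047),(-.119,.02,.027),(-.119,-.02,.027),(-.057,.05,.01),(-.057,-.05,.01),(-.028,-.028,.077),(-.028,.028,.077)])
p=proj(m,P);print(manip.get_obs()['tool_pos'],p.round(1).tolist())
for u in p: cv2.drawMarker(a,tuple(int(round(v)) for v in u),(255,0,0),0,8,1)
cv2.imwrite('pics/w6.png',cv2.resize(a[30:330,140:360,::-1],None,fx=2,fy=2))
E
```

```text
[ 0.52078476 -0.08789487  0.19475055] [[245.8, 303.2], [224.1, 287.1], [275.5, 287.3], [186.3, 204.5], [314.4, 204.2], [277.2, 174.9], [185.9, 175.5]]
```

View pics/w6.png

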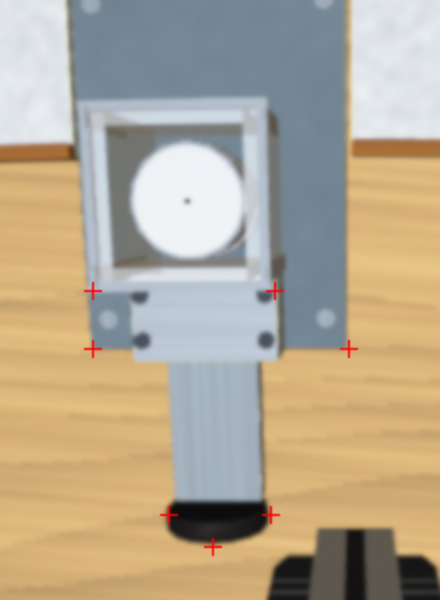

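With the arm settled, the plunger disc (246,302) and plate corners match the rest prediction to about 2 px, so the plunger is fully back.

```bash
python3 -c "
from bench import manip
print(manip.hand_in())"
```

```text
the job is handed in; nothing more can be done
None
```

The job is handed in: I pressed the plunger fully home once and it sprang back. The tea light was slid, unlifted, onto the right-hand board that had none, and in the last pictures nothing else in view looked moved.

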